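# Close up a microscope head: spacer, dust cap, and everything pressed fully home

### The arm

A 6-joint arm with a two-finger parallel gripper is mounted at the origin on the work surface. World frame = base frame: x ahead of the robot, y to its left, z up, the work surface at z = 0. Lengths are in mm, angles in degrees, forces in N, time in s.
With the tool pointing down it reaches from about 300 to 850 mm from the base axis. Payload 4.2 kg.
Tool frame: the origin (TCP) lies on the centre line of the jaws, within the pads' length; the fingertips stand 8 mm ahead of it and the grasp point (between the pads) lies 11 mm behind it; z points along the fingers, y is the line along which they close (so a half turn about z gives the same grasp; the last joint's range is limited). The gripper opens to 91 mm and grips with 3 to 60 N. Pads are 32 mm wide; open, the fingers measure 118 mm over their backs; the gripper's body (76 mm by 178 mm) begins 60 mm behind the grasp point.
Start: joints at [63.598, 18.312, 89.639, -0, 72.044, -1.146], TCP at [245.337, 520.054, 187.276] pointing down, gripper open.
Joint ranges: [-177.97, 177.97], [-48.28, 115.42], [12.27, 149.76], [-77.06, 257.06], [2.81, 150.46], [-146.56, 146.56]. Speed limits (degrees/s): [147.25, 147.25, 180, 180, 180, 180].

### API

Orientations are given as [roll, pitch, yaw] about the fixed x, y, z axes, in that order (R = Rz(yaw) Ry(pitch) Rx(roll)).
In Python, from workcell import telemetry, eyes, ticket gives the robot as it stands. The module is installed in compiled form; this text tells all that it offers.
- The arm moves only by the shell command python3 -m crank 'ROWS' [OPENING] [FORCE]. ROWS is JSON, a list of rows, each an object of numbers: "dx", "dy", "dz": the shift along the world's x, y, z normalised to -1 to 1, where 1 is 80 cm; "yaw": the turn about the world's z normalised to -1 to 1, where 1 is 5 degrees. A call has 1 to 10 rows; each row shifts and turns the commanded pose from where the row before left it; what a row does not reach is not made up. A row lasts 1/8 s, in which the tool goes at most 62.5 mm and 10.7 degrees, less where a joint would pass 70% of its speed; a pose out of reach is approached as far as the arm can. A call with a number of a shift or a turn outside -1 to 1 is refused whole. A call with a gripper value outside its range is refused whole. OPENING is the opening, from 0 (shut) to 1 (fully open), set as the call begins (- or left out, the last holds). The fingers move at their own pace and stop on an object; FORCE is the grip in N (left out, the last holds). Time passes only in rows, so rows that do not move let the fingers close. It gives the time, the measured TCP pose, the force, the opening and the grip force at its end, in the units of the state.
- telemetry.state(): the state, without advancing time (a new reading comes with each control period).
- eyes.grab_frame(name): name is "scene" or "top"; returns the picture (420x560x3 uint8, red, green, blue); there is no depth.
- eyes.calibration(name): a dict with "camera_matrix" (3x3 intrinsics, pixels), "k1" (the pictures are not rectified: a ray, as slopes to the right and down, at radius r is drawn at 1 + k1 r^2 times it, then the intrinsics apply), "world_from_camera" (4x4, takes a point from camera to world coordinates). Camera axes: x right, y down, z forward; pixel columns grow to the right and rows downward; lengths in mm; the calibration is good to about 2 mm. A picture is of the moment at which its call begins. calibration takes no time and is no camera call.
- ticket.job_done(): hands the job in; it is judged then, once.
The state is a dict: "time_s": time; "qpos": joint angles; "qvel": joint speeds; "effort": joint torques, N m; "ee_pos": TCP position; "ee_rot": TCP orientation; "force": force on the tool from outside, world axes, zero at the start; "torque": the same for the moment, N m; "gripper_width": finger opening in mm; "gripper_force": force on a finger pad.
Only numpy, scipy, OpenCV 4.12 (cv2) and the standard library are available. Lean on these libraries where they do the work, as an engineer would, in place of code of your own. Each camera call takes 0.05 s, during which the arm holds its last target. There are 200 camera calls.

### The job

Close up the microscope head on its cradle against dust: slide the spacer ring from the tray down the empty eyetube until it lies flat on the shoulder, then put the small dust cap over the same tube and press it fully home. Also press down the eyepiece in the other tube and the round plug on top of the head, which both stand proud, until they are fully seated. Leave the other things where they are and let go of everything.

Things in the scene. Friction and masses are not known exactly. Their poses are not given: they have to be found in the camera images.
- head: white microscope head in a dark steel cradle, fixed: 170 x 180 x 12 mm foot plate, housing 92 mm high. Origin: centre of the foot's underside; x points away from the eyetubes, y to the empty tube's side, z up. Two parallel eyetubes 85 mm apart (empty at y +42.5 mm, filled at -42.5 mm) lean 0.47 rad (27 deg) from vertical towards -x; the plug stands upright at x +42 mm, y 0.
- empty_tube: empty eyetube on the head, fixed: bare aluminium cylinder, 30 mm diameter, 40 mm long, end chamfered, on a black shoulder flange (50 mm diameter, 6 mm thick, on a 40 mm stem). Origin: centre of the shoulder's upper face; z runs up and out along the leaning tube axis, tube end at z 40 mm. In the end sits a 20 mm wide black friction plunger that starts 8 mm out, to z 48 mm.
- plunger (a joint): how far (m) the black plunger is pushed into the empty tube: 0 at the start (8 mm proud of the tube's end), 0.008 flush. Held by friction alone: gives way at about 7 N along the axis, stays where it is left, no spring. A cap laid on the tube rests on it 8 mm short of home and must be pressed to drive it in.
- cap_home (a point): point on the empty tube's axis, 15 mm above the shoulder, where the cap's origin is when the cap is fully home (3 mm above the spacer's upper face). Axes as empty_tube.
- spacer: loose plain aluminium ring, 46 mm outside diameter, 35 mm hole, 12 mm high, 40 g, lying flat in the tray. Origin: centre of its underside, z its axis. The friction on the leaning tube may hold it: it has to be pushed down to the shoulder.
- cap: loose small black dust cap, 42 mm outside diameter, 30 mm high, about 40 g, standing rim down in the tray: bore 35 mm wide and 25 mm deep, closed top 5 mm thick. Origin: centre of its open rim (underside), z up towards the closed top. Home, its closed end meets the tube's end and its top stands 45 mm above the shoulder.
- eyepiece (a joint): how far (m) the eyepiece has been pressed into the filled tube along the tube's axis: starts between 0 and 0.004, fully seated at 0.010 (its black skirt meets the tube's collar). Friction only: gives way at about 7 N, stays where it is left. It cannot be pulled out.
- eyepiece_top (a point): centre of the flat upper end (33 mm wide) of the black eyepiece, 37 mm diameter, in the filled tube; z runs along the tube's axis, out of the tube. Above the level of the tubes' shoulders, measured along the axis, it stands 48 mm when eyepiece is 0 and 38 mm when seated.
- port_plug (a joint): how far (m) the camera-port plug on the housing has been pressed straight down: starts between 0 and 0.004, fully seated at 0.010. Friction only: gives way at about 7 N, stays where it is left. It cannot be pulled out.
- port_plug_top (a point): centre of the flat top (38 mm wide) of the black camera-port plug, a disc of 42 mm diameter on the housing behind the eyetubes; z up. Its top stands 122 mm above the mat when port_plug is 0, 112 mm when seated.
- lamp_post: fixed obstacle: upright steel lamp post, 12 mm diameter, 285 mm high with a 30 mm wide lamp head at its top, standing on the cradle beside the empty tube at head x 0, y +115 mm; origin: foot of the post. Do not run into it.
- tray: light grey open parts tray, fixed, 210 x 220 mm (x, y), walls 5 mm thick and 18 mm high, floor 5 mm thick; origin: centre of its underside. Four things stand in it about 90 to 100 mm apart, in any order.
- big_cap: bystander in the tray: larger black cap, 58 mm diameter, 20 mm high, origin under its centre. Leave it.
- spare_eyepiece: bystander in the tray: spare black eyepiece standing upright, 39 mm diameter at the top, 27 mm at the foot, 48 mm high, origin under its centre. Leave it.
- cleaner: bystander: brown glass bottle, 48 mm diameter, 120 mm high, standing behind the head, origin under its centre. Leave it.
- screwdriver: bystander: small black-handled screwdriver, 130 mm long, lying on the mat in front of the head, origin under its middle. Leave it.
Not all that is in view belongs to the job. What is shaped like the cap but red is not meant.

How it is judged (in metres and radians):
On the way, in this order (a step that is already met when the one before it is completed fails the run):
1. the spacer ring lies on the empty tube's shoulder (distance between spacer and empty_tube below 0.005 m and angle between the z axis of spacer and the z axis of empty_tube, either way round below 0.12 rad), for 0.2 s.
2. the dust cap is on the same tube, pressed fully home (all of step 1 and z of cap in the frame of empty_tube between 0.012 and 0.0172 m and distance between cap and cap_home below 0.006 m and angle between the z axis of cap and the z axis of empty_tube, either way round below 0.12 rad and value of joint plunger above 0.0062 m), for 0.2 s.
At the end, for the whole second after the job is handed in: Spacer on the shoulder of the empty tube (within 5 mm, 0.12 rad); cap home on that tube (at most 2.2 mm above home height, within 6 mm and 0.12 rad, plunger in over 6.2 mm); eyepiece and port plug in over 8.5 of 10 mm; cap and spacer at rest (all of step 2 and value of joint each of eyepiece, port_plug above 0.0085 m and linear speed of each of cap, spacer below 0.01 m/s); the robot touches nothing.
It fails at once if the bottle moved more than 30 mm (distance of cleaner from where it was at the start of the episode above 0.03 m).
It fails at once if the screwdriver moved more than 30 mm (distance of screwdriver from where it was at the start of the episode above 0.03 m).
It fails at once if the spare eyepiece moved more than 30 mm (distance of spare_eyepiece from where it was at the start of the episode above 0.03 m).
It fails at once if the large objective cap moved more than 30 mm (distance of big_cap from where it was at the start of the episode above 0.03 m).
It also fails if it takes over 72 s, if anything falls off the work surface, if the arm or the gripper's body presses on something with over 40 N, if the wrist force passes 120 N, or if a joint passes its speed limit or range.

## Working session

There is one attempt and no reset: what is moved stays moved. The work goes in short steps, Python scripts to look and compute and a shell command to move; the robot and the scene stay as the last step left them, time stands still between calls to the robot, and variables do not carry over. Pictures are saved under pics/ and viewed, at most 10 in all, crops included, and the job is handed in when it is done.

```bash
mkdir -p pics; cat > h.py <<'E'
import numpy as np, cv2
from workcell import telemetry, eyes, ticket
def grab(n,f):
    im=eyes.grab_frame(n); cv2.imwrite('pics/'+f,im[:,:,::-1]); return im
def ray(n,u,v):
    c=eyes.calibration(n);K=np.array(c['camera_matrix']);T=np.array(c['world_from_camera'])
    d=np.array([(u-K[0,2])/K[0,0],(v-K[1,2])/K[1,1]]);p=d.copy()
    for _ in range(20): p=d/(1+c['k1']*(p@p))
    return T[:3,3],T[:3,:3]@np.array([p[0],p[1],1])
def onz(n,u,v,z):
    o,d=ray(n,u,v); return o+d*(z-o[2])/d[2]
def proj(n,P):
    c=eyes.calibration(n);K=np.array(c['camera_matrix']);T=np.array(c['world_from_camera'])
    q=T[:3,:3].T@(np.array(P,float)-T[:3,3]);p=q[:2]/q[2];p=p*(1+c['k1']*(p@p))
    return np.array([K[0,0]*p[0]+K[0,2],K[1,1]*p[1]+K[1,2]])
E
python3 - <<'E'
from h import *
for n in('scene','top'):
    grab(n,n+'0.png');c=eyes.calibration(n);print(c)
s=telemetry.state();print(s['ee_pos'],s['ee_rot'],s['gripper_width'],s['time_s'])
E
```

```text
{'camera_matrix': array([[480.23516739,   0.        , 272.7831102 ],
       [  0.        , 480.23516739, 216.06569503],
       [  0.        ,   0.        ,   1.        ]]), 'k1': -0.0697796132944019, 'world_from_camera': array([[ 5.03997540e-01,  4.46774376e-01, -7.39174632e-01,
         1.20439489e+03],
       [ 8.63678730e-01, -2.54012101e-01,  4.35358363e-01,
        -3.51218365e+02],
       [ 6.74765932e-03, -8.57828951e-01, -5.13890999e-01,
         5.74984562e+02],
       [ 0.00000000e+00,  0.00000000e+00,  0.00000000e+00,
         1.00000000e+00]])}
{'camera_matrix': array([[407.54495084,   0.        , 278.44803795],
       [  0.        , 407.54495084, 206.19733267],
       [  0.        ,   0.        ,   1.        ]]), 'k1': -0.0849455309910373, 'world_from_camera': array([[ 1.23319239e-04, -9.95902943e-01,  9.04284985e-02,
         5.00458829e+02],
       [-9.99960459e-01,  6.81266639e-04,  8.86656118e-03,
         2.32964319e+01],
       [-8.89184029e-03, -9.04260163e-02, -9.95863480e-01,
         9.43210792e+02],
       [ 0.00000000e+00,  0.00000000e+00,  0.00000000e+00,
         1.00000000e+00]])}
[245.12217162 519.61483771 186.52659174] [-1.79911510e+02 -2.25365902e-03  1.54744124e+02] 91.4407508853681 0.1
```

View pics/top0.png

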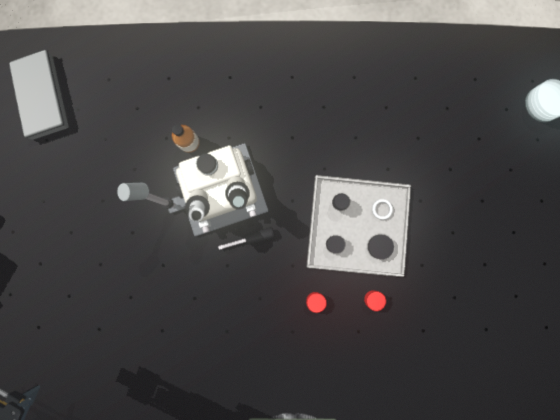

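View pics/scene0.png

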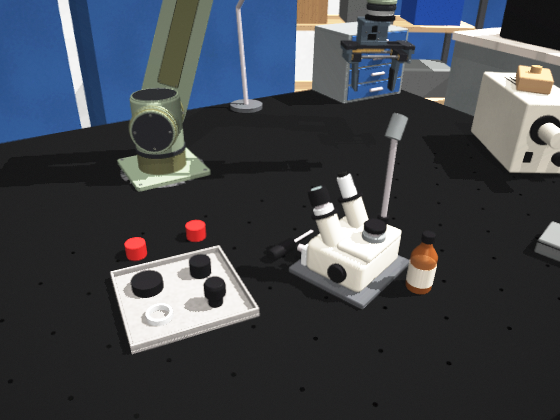

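The top view shows the tray with four things: dark discs at (341,202), (335,244) and (380,246), and the white ring at (382,209). Two red caps stand outside it at (316,302) and (375,300). The head has its plug at (207,163), the empty tube near (197,207), the eyepiece near (237,195), and the lamp head at (132,192).

```bash
python3 - <<'E'
from h import *
t=cv2.imread('pics/top0.png');s=cv2.imread('pics/scene0.png')
a=cv2.resize(t[130:250,110:280],None,fx=2.35,fy=2.35,interpolation=3)
b=cv2.resize(s[240:345,105:262],None,fx=2.54,fy=2.54,interpolation=3)[:,:399]
c=cv2.resize(t[170:282,300:418],None,fx=2.5,fy=2.5,interpolation=3)
d=cv2.resize(s[110:300,260:450],None,fx=1.57,fy=1.57,interpolation=3)
H=max(a.shape[0],b.shape[0]);o=np.zeros((600,800,3),np.uint8)
for im,(x,y) in((a,(0,0)),(b,(400,0)),(c,(0,300)),(d,(400,300))): 
    im=im[:300,:400];o[y:y+im.shape[0],x:x+im.shape[1]]=im
cv2.imwrite('pics/crop1.png',o)
hsv=cv2.cvtColor(t,cv2.COLOR_BGR2HSV)
# dark in tray
g=cv2.cvtColor(t,cv2.COLOR_BGR2GRAY)
m=np.zeros_like(g);m[182:270,316:405]=255
for nm,mk in(('dark',(g<60)),('white',(g>215))):
    mm=cv2.morphologyEx((mk*m).astype(np.uint8),cv2.MORPH_OPEN,np.ones((2,2)))
    n,l,st,ce=cv2.connectedComponentsWithStats(mm)
    for i in range(1,n):
        if st[i,4]>30: print(nm,st[i],ce[i].round(1),onz('top',*ce[i],30).round(0))
print('head foot corners',[onz('top',u,v,12).round() for u,v in((175,176),(247,145),(268,213),(193,235))])
print('plug',onz('top',207,163,120), 'lamp',onz('top',132,192,285))
E
```

```text
white [373 199  20  21 167] [382.6 208.9] [ 577. -204.   30.]
white [321 217  21  18 147] [331.4 226.7] [537. -87.  30.]
head foot corners [array([656., 273.,  12.]), array([728., 105.,  12.]), array([569.,  56.,  12.]), array([519., 228.,  12.])]
plug [664.60858664 177.73600913 120.        ] lamp [583.92859033 270.95374103 285.        ]
```

View pics/crop1.png

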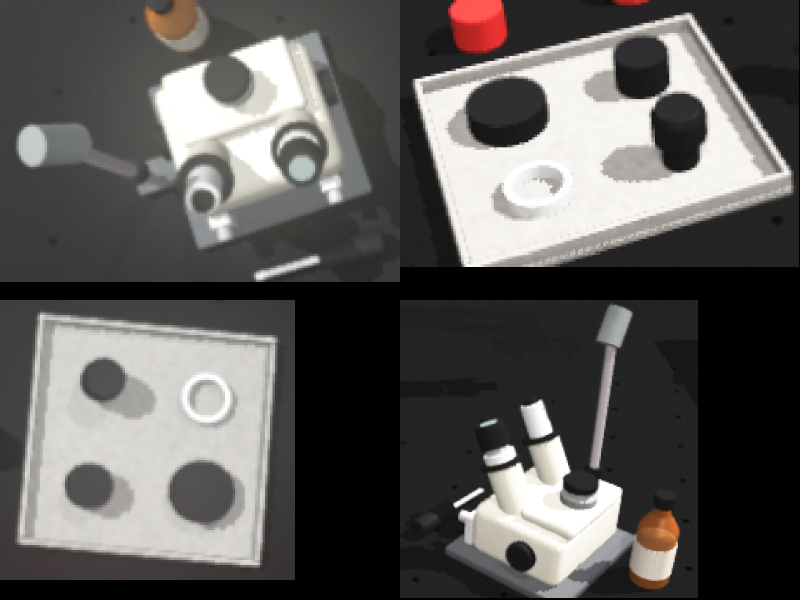

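The crops identify the candidates for the cap:
- Cap: short small black cylinder, top view (335,244), scene (200,266).
- Spare eyepiece: stepped, top view (341,202).
- Big cap: top view (380,246).
- Red caps: outside the tray.

I choose (335,244) for the cap and (382,209) for the ring. Next I triangulate the head.

```bash
python3 - <<'E'
from h import *
def tri(a,b):
    o1,d1=ray('top',*a);o2,d2=ray('scene',*b)
    s=np.linalg.lstsq(np.c_[d1,-d2],o2-o1,rcond=None)[0]
    p,q=o1+d1*s[0],o2+d2*s[1]; return (p+q)/2,np.linalg.norm(p-q)
P={}
for n,a,b in(('plug',(207,163.2),(374.6,227.2)),('eyep',(238.5,201),(316.7,189.6)),('tube',(196.4,214.7),(344.7,175.6)),('lamp',(123.6,192),(398.2,116)),('ringtop',(382.6,208.9),(159.3,313.5)),('captop',(335,244),(200,261))):
    P[n],e=tri(a,b);print(n,P[n].round(1),'gap',round(e,1))
d=P['tube']-P['eyep'];print('sep',d.round(1),np.hypot(d[0],d[1]),'yaw',np.degrees(np.arctan2(-d[0],d[1])))
t=cv2.imread('pics/top0.png');g=cv2.cvtColor(t,cv2.COLOR_BGR2GRAY)
print(g[244,318:352],g[236:260:1,335])
for nm,box,z in(('cap',(322,232,348,258),35),('ring',(368,195,398,224),17),('spare',(330,190,354,214),53)):
    x0,y0,x1,y1=box;r=g[y0:y1,x0:x1]
    mk=(r>205) if nm=='ring' else (r<95)
    n,l,st,ce=cv2.connectedComponentsWithStats(mk.astype(np.uint8));i=1+st[1:,4].argmax()
    c=cv2.minEnclosingCircle(np.argwhere(l==i)[:,::-1].astype(np.float32))
    u=ce[i]+[x0,y0];print(nm,st[i],u,c,onz('top',*u,z).round(1))
# tube frame from given geometry, for head yaw candidates
print(proj('top',[577,-204,0]),proj('top',[583.9,271,285]))
E
```

```text
plug [665.8 179.4 113.8] gap 1.1
eyep [581.  107.  170.4] gap 1.3
tube [555.6 189.  167.7] gap 3.6
lamp [583.6 285.5 280.9] gap 3.0
ringtop [ 578.9 -207.1   12.7] gap 1.7
captop [498.4 -95.   31.6] gap 0.7
sep [-25.4  82.   -2.6] 85.8667482129334 yaw 17.18966691663712
[210 213 213 213 213 214 210 184  95  77  80  79  81  81  81  80  82  81
  81  82  82  82  82  82  82  84  92 124 159 161 159 160 164 182] [ 92  84  83  81  81  81  81  81  81  82  82  82  82  82  81  80  86 124
 172 198 205 208 209 212]
cap [  4   4  19  17 244] [335.07377049 244.01639344] ((13.0, 12.0), 9.055485725402832) [498.5 -94.4  35. ]
ring [  0   0  30  29 671] [382.21758569 208.21609538] ((14.5, 14.0), 20.155742645263672) [ 579.8 -206.    17. ]
spare [  3   4  17  16 211] [340.6492891  201.57345972] ((10.817072868347168, 11.914633750915527), 8.404034614562988) [ 591.4 -105.4   53. ]
[379.63539055 210.02200901] [131.97211036 192.01727782]
```

```bash
python3 -m crank '[{"dx":0.0298,"dy":-0.0648,"yaw":0.61},{"dx":0.0298,"dy":-0.0648,"yaw":0.61},{"dx":0.0298,"dy":-0.0648,"yaw":0.61},{"dx":0.0298,"dy":-0.0648,"yaw":0.61},{"dx":0.0298,"dy":-0.0648,"yaw":0.61},{"dx":0.0298,"dy":-0.0648,"yaw":0.61},{"dx":0.0298,"dy":-0.0648,"yaw":0.61}]' 0.7 10; python3 -m crank '[{"dx":0.0298,"dy":-0.0648,"yaw":0.61},{"dx":0.0298,"dy":-0.0648,"yaw":0.61},{"dx":0.0298,"dy":-0.0648,"yaw":0.61},{"dx":0.0298,"dy":-0.0648,"yaw":0.61},{"dx":0.0298,"dy":-0.0648,"yaw":0.61},{"dx":0.0298,"dy":-0.0648,"yaw":0.61},{"dx":0.0298,"dy":-0.0648,"yaw":0.61},{},{}]'; python3 -c "
from h import *
print(onz('top',382.6,208.9,17),telemetry.state()['qpos'])"
```

```text
[ 578.18944682 -206.80323495   17.        ] [ 6.35977229e+01  1.83477712e+01  8.96964451e+01  5.07501092e-04
  7.20443006e+01 -1.14656008e+00]validation failed for argument at $[0]...
validation failed for argument at $[0]...
```

```bash
python3 -m crank '[{"dx":0.0298,"dy":-0.0648,"dz":0,"yaw":0.61},{"dx":0.0298,"dy":-0.0648,"dz":0,"yaw":0.61},{"dx":0.0298,"dy":-0.0648,"dz":0,"yaw":0.61},{"dx":0.0298,"dy":-0.0648,"dz":0,"yaw":0.61},{"dx":0.0298,"dy":-0.0648,"dz":0,"yaw":0.61},{"dx":0.0298,"dy":-0.0648,"dz":0,"yaw":0.61},{"dx":0.0298,"dy":-0.0648,"dz":0,"yaw":0.61}]' 0.7 10
```

```text
time_s: 0.98
ee_pos: [412.6, 155.4, 187.1]
ee_rot: [180.0, 0.0, 176.2]
force: [0.6, 0.4, 0.3]
gripper_width: 63.8
gripper_force: 0.0
```

```bash
python3 -m crank '[{"dx":0.0298,"dy":-0.0648,"dz":0,"yaw":0.61},{"dx":0.0298,"dy":-0.0648,"dz":0,"yaw":0.61},{"dx":0.0298,"dy":-0.0648,"dz":0,"yaw":0.61},{"dx":0.0298,"dy":-0.0648,"dz":0,"yaw":0.61},{"dx":0.0298,"dy":-0.0648,"dz":0,"yaw":0.61},{"dx":0.0298,"dy":-0.0648,"dz":0,"yaw":0.61},{"dx":0.0298,"dy":-0.0648,"dz":0,"yaw":0.61},{"dx":0,"dy":0,"dz":-0.07,"yaw":0},{"dx":0,"dy":0,"dz":-0.07,"yaw":0},{"dx":0,"dy":0,"dz":0,"yaw":0}]'
python3 - <<'E'
from h import *
print(telemetry.state()['ee_pos'],telemetry.state()['qpos'][5])
im=grab('top','t1.png')[170:280,300:420];cv2.imwrite('pics/t1c.png',cv2.resize(im,None,fx=4,fy=4)[:,:,::-1])
E
```

```text
time_s: 2.22
ee_pos: [575.2, -204.5, 70.7]
ee_rot: [179.6, -0.5, -162.6]
force: [-0.2, -0.6, -0.2]
gripper_width: 63.6
gripper_force: 0.0
[ 575.23578106 -204.45950828   70.65454011] -128.07520013295633
```

View pics/t1c.png

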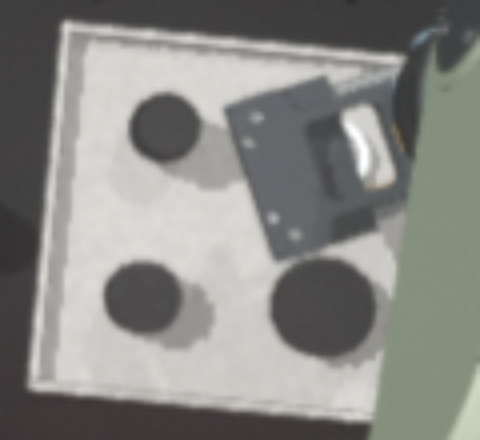

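The crop shows the gripper over the ring, its white arc visible inside the gripper at crop (365,150). The spare, cap and big cap stand clear.

```bash
python3 -m crank '[{"dx":0.0035,"dy":-0.0025,"dz":-0.035,"yaw":0},{"dx":0,"dy":0,"dz":-0.034,"yaw":0},{"dx":0,"dy":0,"dz":0,"yaw":0},{"dx":0,"dy":0,"dz":0,"yaw":0}]'; python3 -m crank '[{"dx":0,"dy":0,"dz":0,"yaw":0},{"dx":0,"dy":0,"dz":0,"yaw":0},{"dx":0,"dy":0,"dz":0,"yaw":0},{"dx":0,"dy":0,"dz":0,"yaw":0}]' 0.4 8
```

```text
time_s: 2.78
ee_pos: [583.9, -208.3, 22.8]
ee_rot: [-179.8, 0.2, -162.5]
force: [-0.3, 0.3, 0.4]
gripper_width: 64.0
gripper_force: 0.0
time_s: 3.28
ee_pos: [581.9, -207.7, 20.2]
ee_rot: [180.0, 0.0, -162.6]
force: [-0.1, -0.1, -0.1]
gripper_width: 36.7
gripper_force: 0.0
```

```bash
python3 - <<'E'
from h import *
s=telemetry.state();print(s['ee_pos'],s['gripper_width'],s['gripper_force'],s['force'])
im=grab('scene','s2.png')[215:345,90:270];cv2.imwrite('pics/s2c.png',cv2.resize(im,None,fx=4,fy=4,interpolation=3)[:,:,::-1])
E
```

```text
[ 581.91586835 -207.71722522   20.16023632] 36.66281543726851 0.0 [-0.12252208 -0.06623998 -0.10527362]
```

View pics/s2c.png

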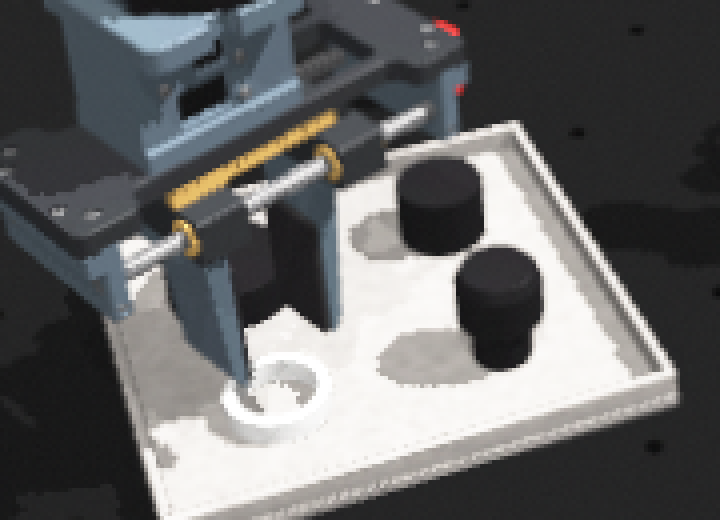

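The scene crop shows the ring untouched at about (277,395) in the crop, with the fingertips at (245,380) and (335,325): closer to the robot than the ring, or higher. I check which.

```bash
python3 - <<'E'
from h import *
p=np.array([581.9,-207.7,20.2]);a=np.radians(-162.6-90);y=np.array([np.cos(a),np.sin(a),0]);x=np.array([np.cos(a+1.5708),np.sin(a+1.5708),0])
for w in(18.3,24):
  for k in(-16,16):
    for s in(1,-1): print(w,k,s,proj('scene',p+s*w*y+k*x-[0,0,8]).round(1),'+z20',proj('scene',p+s*w*y+k*x+[0,0,12]).round(1))
print('ring centre proj',proj('scene',[579,-207,17]),proj('top',[579,-207,17]))
E
```

```text
18.3 -16 1 [173.5 313.9] +z20 [172.2 305. ]
18.3 -16 -1 [155.9 324.9] +z20 [154.4 315.9]
18.3 16 1 [162.1 305.3] +z20 [160.8 296.5]
18.3 16 -1 [144.6 315.8] +z20 [143.  306.9]
24 -16 1 [176.1 312.3] +z20 [174.9 303.4]
24 -16 -1 [153.1 326.7] +z20 [151.5 317.7]
24 16 1 [164.8 303.7] +z20 [163.4 294.9]
24 16 -1 [141.8 317.5] +z20 [140.2 308.6]
ring centre proj [158.56274299 311.6066521 ] [382.67719959 208.54698469]
```

```bash
python3 - <<'E'
from h import *
y=np.array([-.299,.954,0])
for z in(130,160,190): print(z,proj('top',np.array([575.2,-204.5,z])+89*y), 'obs 363.2 215.6')
for z in(91,110,130,150):
  p=np.array([581.9,-207.7,z]);x=np.array([-.954,-.299,0]);print(z,[proj('scene',p+89*s*y+38*k*x).round(0) for s in(1,-1) for k in(-1,1)])
im=grab('top','t3.png')[170:290,300:420];cv2.imwrite('pics/t3c.png',cv2.resize(im,None,fx=4,fy=4)[:,:,::-1])
E
python3 -m crank '[{"dx":0,"dy":0,"dz":0,"yaw":0},{"dx":0,"dy":0,"dz":0,"yaw":0},{"dx":0,"dy":0,"dz":-0.004,"yaw":0},{"dx":0,"dy":0,"dz":-0.004,"yaw":0},{"dx":0,"dy":0,"dz":0,"yaw":0}]' 0.7 8;python3 -m crank '[{"dx":0,"dy":0,"dz":0,"yaw":0},{"dx":0,"dy":0,"dz":0,"yaw":0},{"dx":0,"dy":0,"dz":0,"yaw":0},{"dx":0,"dy":0,"dz":0,"yaw":0}]' 0.4
```

```text
130 [353.48377743 218.94561347] obs 363.2 215.6
160 [356.19239593 218.02192559] obs 363.2 215.6
190 [359.11388127 217.02527533] obs 363.2 215.6
91 [array([210., 264.]), array([182., 246.]), array([119., 317.]), array([ 92., 294.])]
110 [array([210., 255.]), array([181., 237.]), array([116., 307.]), array([ 89., 284.])]
130 [array([209., 245.]), array([180., 228.]), array([114., 297.]), array([ 87., 274.])]
150 [array([208., 235.]), array([179., 218.]), array([112., 286.]), array([ 84., 263.])]
time_s: 4.0
ee_pos: [581.6, -207.6, 13.2]
ee_rot: [180.0, -0.0, -162.6]
force: [-0.2, 0.2, -0.2]
gripper_width: 64.1
gripper_force: 0.0
time_s: 4.5
ee_pos: [581.9, -207.7, 13.7]
ee_rot: [180.0, 0.0, -162.6]
force: [0.2, 0.5, 0.5]
gripper_width: 36.7
gripper_force: 0.0
```

View pics/t3c.png

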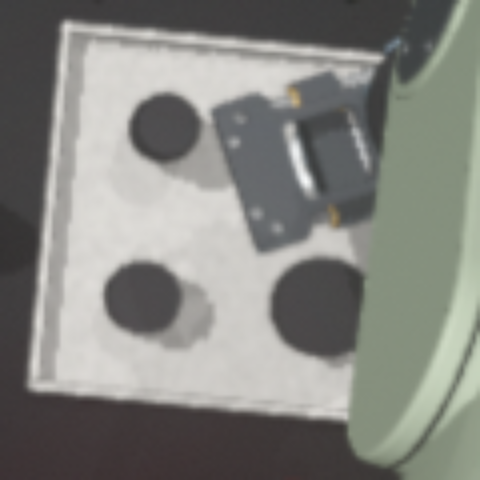

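The top crop shows the gripper's end plate at crop (235,178) and ring arcs in the gap. The fingers closed to 36.7 mm with no contact. Both views agree that the fingertips are about 35 mm higher than the TCP reading implies, and the xy is right. I go down further, guarded.

```bash
python3 -m crank '[{"dx":-0.003,"dy":0,"dz":0,"yaw":0},{"dx":0,"dy":0,"dz":0,"yaw":0},{"dx":0,"dy":0,"dz":-0.007,"yaw":0},{"dx":0,"dy":0,"dz":-0.007,"yaw":0},{"dx":0,"dy":0,"dz":-0.007,"yaw":0},{"dx":0,"dy":0,"dz":0,"yaw":0}]' 0.7 8;python3 - <<'E'
from h import *
im=grab('scene','s4.png')[215:345,90:270];cv2.imwrite('pics/s4c.png',cv2.resize(im,None,fx=4,fy=4,interpolation=3)[:,:,::-1])
E
```

```text
time_s: 5.25
ee_pos: [579.0, -207.5, -3.9]
ee_rot: [179.9, -0.1, -162.6]
force: [-0.3, 0.1, -0.2]
gripper_width: 63.8
gripper_force: 0.0
```

View pics/s4c.png

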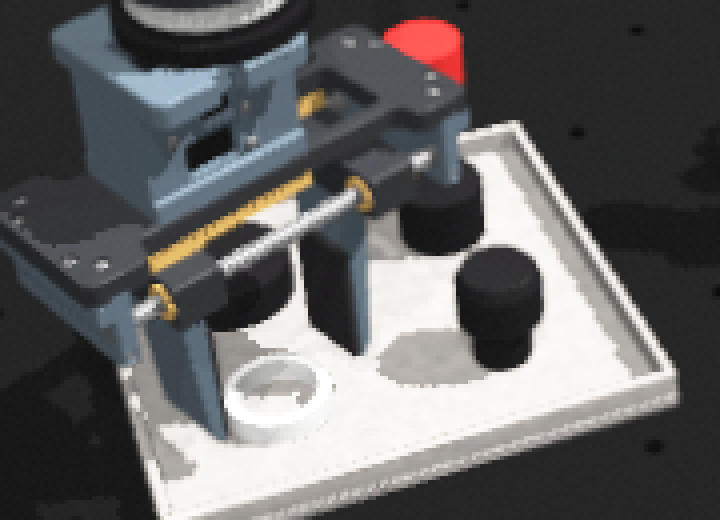

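The tips are now at crop (225,437) and (362,353), straddling the ring at (279,400). That puts them at a height of about 24 mm. I lower about 15 mm more and close.

```bash
python3 -m crank '[{"dx":0,"dy":0,"dz":-0.007,"yaw":0},{"dx":0,"dy":0,"dz":-0.007,"yaw":0},{"dx":0,"dy":0,"dz":-0.005,"yaw":0},{"dx":0,"dy":0,"dz":0,"yaw":0}]';python3 -m crank '[{"dx":0,"dy":0,"dz":0,"yaw":0},{"dx":0,"dy":0,"dz":0,"yaw":0},{"dx":0,"dy":0,"dz":0,"yaw":0},{"dx":0,"dy":0,"dz":0,"yaw":0}]' 0.4
```

```text
time_s: 5.8
ee_pos: [579.2, -207.6, -18.9]
ee_rot: [180.0, -0.0, -162.6]
force: [-0.1, -0.3, 0.6]
gripper_width: 64.2
gripper_force: 0.0
time_s: 6.3
ee_pos: [579.6, -207.7, -18.1]
ee_rot: [-180.0, 0.0, -162.6]
force: [-1.0, -0.8, 1.4]
gripper_width: 45.0
gripper_force: 8.0
```

```bash
python3 -m crank '[{"dx":0,"dy":0,"dz":0.03,"yaw":0},{"dx":0,"dy":0,"dz":0.07,"yaw":0},{"dx":0,"dy":0,"dz":0.07,"yaw":0},{"dx":0,"dy":0,"dz":0.07,"yaw":0},{"dx":0,"dy":0,"dz":0,"yaw":0}]';python3 -m crank '[{"dx":-0.0037,"dy":0.0618,"dz":0,"yaw":0},{"dx":-0.0037,"dy":0.0618,"dz":0,"yaw":0},{"dx":-0.0037,"dy":0.0618,"dz":0,"yaw":0},{"dx":-0.0037,"dy":0.0618,"dz":0,"yaw":0},{"dx":-0.0037,"dy":0.0618,"dz":0,"yaw":0},{"dx":-0.0037,"dy":0.0618,"dz":0,"yaw":0},{"dx":-0.0037,"dy":0.0618,"dz":0,"yaw":0},{"dx":-0.0037,"dy":0.0618,"dz":0,"yaw":0},{"dx":0,"dy":0,"dz":0,"yaw":0},{"dx":0,"dy":0,"dz":0,"yaw":0}]'
python3 - <<'E'
from h import *
print(telemetry.state()['qpos'])
a=grab('scene','s5.png')[80:240,260:440];b=grab('top','t5.png')[130:250,120:280]
o=np.zeros((560,800,3),np.uint8);a=cv2.resize(a,None,fx=3,fy=3,interpolation=3);b=cv2.resize(b[:,30:130],None,fx=2.5,fy=2.5,interpolation=3)
o[:a.shape[0],:540]=a;o[:b.shape[0],545:795]=b;cv2.imwrite('pics/c5.png',o[:,:,::-1])
E
```

```text
time_s: 6.92
ee_pos: [582.4, -208.8, 179.3]
ee_rot: [-179.6, 0.5, -162.6]
force: [0.8, -0.4, -1.1]
gripper_width: 45.2
gripper_force: 8.0
time_s: 8.18
ee_pos: [555.2, 187.2, 172.6]
ee_rot: [-180.0, -0.1, -162.5]
force: [0.6, -0.1, -1.0]
gripper_width: 45.3
gripper_force: 8.0
[ 1.75292695e+01  1.99002346e+01  8.94276370e+01 -3.78162488e-02
  7.07974425e+01 -8.99300854e+01]
```

View pics/c5.png

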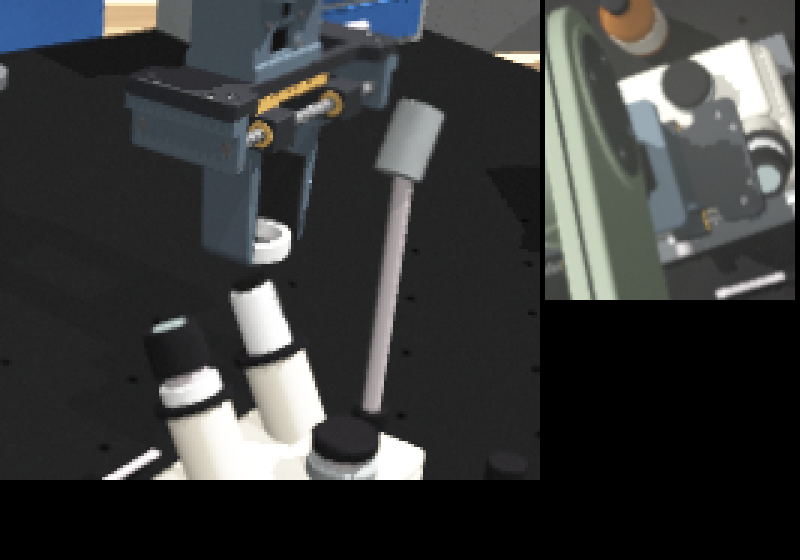

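Crop: the ring hangs level at (265,241), the plunger's black top is at (252,283), the white eyetube lies below it, and the lamp head at (410,135) is clear. I check this by projection.

```bash
python3 - <<'E'
from h import *
print('ring exp',proj('scene',[555.2,187.2,201.7]),'obs 348.3 160.3')
for z in(172,176,180):print(z,'plunger exp',proj('scene',[555.9,188.2,z]),'obs 344 174.3')
print(proj('scene',[565.9,188.2,176]),proj('scene',[555.9,198.2,176]))
im=cv2.imread('pics/s0.png') if 0 else cv2.imread('pics/scene0.png')
g=cv2.cvtColor(im,6)
for v in range(168,182):print(v,g[v,334:358])
E
```

```text
ring exp [344.31632106 159.71308275] obs 348.3 160.3
172 plunger exp [343.69817691 173.90014833] obs 344 174.3
176 plunger exp [343.86678364 172.01943432] obs 344 174.3
180 plunger exp [344.03597012 170.13060665] obs 344 174.3
[347.08505065 174.01420876] [347.99688473 170.91877939]
168 [36 36 37 37 37 36 36 36 37 37 37 36 37 36 36 36 38 36 37 36 35 36 36 36]
169 [35 35 35 37 36 35 35 37 37 35 36 35 35 35 37 36 35 36 37 34 37 36 36 37]
170 [36 38 36 36 37 38 36 36 37 36 36 35 40 35 36 36 38 36 36 35 36 35 36 36]
171 [37 37 36 36 36 35 36 34 40 37 38 38 48 33 35 37 37 37 35 36 36 35 36 36]
172 [36 37 35 36 37 38 37 36 42 44 45 49 47 32 36 36 35 36 36 36 37 36 38 36]
173 [ 36  36  35  35  39  40  40  37  40  38  39  42  46  36  76 140  80  39
  35  35  36  37  33  31]
174 [ 35  38  35  31  28  30  27  29  32  33  39  41  45  89 225 252 185  63
  35  35  37  36  28  14]
175 [ 37  38  37  32  22  25  26  27  28  33  36 115 141 236 255 255 236 103
  41  38  36  37  31  25]
176 [ 35  36  36  52  45  27  26  27  43 103 199 239 246 255 255 255 231 160
  56  36  37  36  36  35]
177 [ 36  35  55 153 135 112 125 180 178 212 251 254 254 254 254 255 249 212
  79  38  37  35  35  36]
178 [ 35  36  71 203 195 187 203 242 240 240 242 248 249 253 254 254 254 221
 106  43  36  36  36  36]
179 [ 34  37  63 152 180 190 202 218 223 226 231 240 248 252 254 254 248 217
 159  56  37  35  35  36]
180 [ 36  38  61 139 168 181 192 206 213 223 231 238 247 251 253 254 255 249
 212  78  38  35  35  36]
181 [ 36  37  36 115 157 178 189 200 211 221 229 235 245 250 253 254 254 254
 220 104  42  36  36  35]
```

```bash
python3 - <<'E'
from h import *
o=onz('top',196.4,214.7,176);print('plunger top-view@176',o,'proj scene',proj('scene',o),'axis model:')
g=cv2.cvtColor(cv2.imread('pics/scene0.png'),6);R=np.array([np.cos(.3),np.sin(.3),0])
for s in(0,20,40,48):
    p=o+(48-s)*(.453*R-[0,0,.891]);print(s,p.round(1),proj('scene',p).round(1))
for v in(180,184,188,192):
    r=g[v,325:375]>130;i=np.flatnonzero(r)+325;print(v,i.min(),i.max())
g5=cv2.cvtColor(cv2.imread('pics/s5.png'),6)
m=(g5[148:172,340:362]>150);ys,xs=np.nonzero(m);print('ring',xs.min()+340,xs.max()+340,ys.min()+148,ys.max()+148)
for v in range(150,172,2):print(v,g5[v,338:362])
c=np.array([555.2,187.2,201.7]);th=np.linspace(0,6.28,60)
q=np.array([proj('scene',c+[23*np.cos(t),23*np.sin(t),z]) for t in th for z in(-6,6)]);print('exp ring box',q.min(0),q.max(0))
gt=cv2.cvtColor(cv2.imread('pics/top0.png'),6)
for v in range(200,224):print(v,gt[v,184:212])
E
```

```text
plunger top-view@176 [554.03696955 185.76018748 176.        ] proj scene [342.25955178 171.92078494] axis model:
0 [574.8 192.2 133.2] [349.7 195.2]
20 [566.2 189.5 151.1] [346.6 185.6]
40 [557.5 186.8 168.9] [343.5 175.8]
48 [554.  185.8 176. ] [342.3 171.9]
180 337 352
184 339 353
188 340 355
192 341 356
ring 344 356 153 167
150 [ 65  70  68  70  75 109 109  90  36  27  30  26  29  28  30  28  31  29
  30  30  30  44  80  70]
152 [ 69  69  69  68  75 110 109  83  89  88  64  45  37  29  29  29  30  30
  29  29  31  51  87  69]
154 [ 69  69  68  69  75 112 109 130 183 199 204 235 237 204 158 136  69  30
  29  29  35  50  71  59]
156 [ 70  70  68  70  79 109 109 143 182 196 195 190 181 170 175 227 255 255
 131  31  28  59  74  42]
158 [ 69  69  69  70  80 104  93 134 177 181 187 183 177 168 156 163 254 255
 255  57  29  74  56  37]
160 [ 68  69  70  69  81 107 126  80 111 122 124 131 238 245 253 255 255 255
 227  45  34  36  37  36]
162 [ 69  70  70  67  81 106 117 254 253 253 254 253 254 244 241 242 245 247
 204  46  35  35  36  36]
164 [ 68  68  71  68  87 107 137 195 208 215 222 2
[... 2534 characters left out ...]
 77  80  98 141 182 172 121  82  75  77  78  80  86 100 143 183
 171 154 151 149 148 142 140 135 126 119]
219 [ 78  78  78  77  87 135 160 172 146 106  85  81  83  89 115 148 169 172
 153 147 144 144 141 128 122 115 112 111]
220 [ 78  78  77  77  86 127 146 150 151 139 116 117 117 119 151 173 169 153
 144 145 154 160 152 125 116 114 111 110]
221 [ 76  78  75  76  80 102 137 148 151 153 143 149 148 147 161 156 148 157
 161 166 184 193 190 150 125 119 114 108]
222 [ 75  75  77  76  76  88 133 148 150 150 149 150 149 150 168 203 190 193
 196 201 223 227 216 180 137 124 117 111]
223 [ 76  76  77  75  75  83 123 145 149 148 148 148 148 151 184 244 241 233
 231 233 252 255 240 215 157 126 119 112]
```

Expected and seen ring agree (right edge 356.8 against 356.5). The tube axis model also matches the scene (346.6 against 346.5): plunger top at (554,186,176), shoulder at (575,192,133). I lower the ring over the tip.

```bash
python3 -m crank '[{"dx":0,"dy":-0.0012,"dz":-0.011,"yaw":0},{"dx":0,"dy":0,"dz":-0.011,"yaw":0},{"dx":0,"dy":0,"dz":-0.011,"yaw":0},{"dx":0,"dy":0,"dz":0,"yaw":0}]' - 4; python3 -m crank '[{"dx":0.0024,"dy":0.0008,"dz":-0.005,"yaw":0},{"dx":0.0024,"dy":0.0008,"dz":-0.005,"yaw":0},{"dx":0,"dy":0,"dz":0,"yaw":0}]'
```

```text
time_s: 8.78
ee_pos: [555.2, 186.5, 146.1]
ee_rot: [180.0, -0.1, -162.6]
force: [0.4, -0.1, 0.1]
gripper_width: 45.1
gripper_force: 4.0
time_s: 9.15
ee_pos: [559.7, 188.2, 138.9]
ee_rot: [180.0, -0.0, -162.5]
force: [-0.8, -1.2, -0.1]
gripper_width: 45.1
gripper_force: 4.0
```

```bash
python3 -m crank '[{"dx":0.0024,"dy":0.0008,"dz":-0.005,"yaw":0},{"dx":0.0024,"dy":0.0008,"dz":-0.005,"yaw":0},{"dx":0,"dy":0,"dz":0,"yaw":0}]'; python3 -c "
from h import *
im=grab('scene','s6.png')[120:220,300:400];cv2.imwrite('pics/s6c.png',cv2.resize(im,None,fx=5,fy=5,interpolation=3)[:,:,::-1])"
```

```text
time_s: 9.52
ee_pos: [560.8, 188.9, 130.8]
ee_rot: [180.0, -0.3, -162.4]
force: [-8.3, -1.8, 1.3]
gripper_width: 45.5
gripper_force: 4.0
```

View pics/s6c.png

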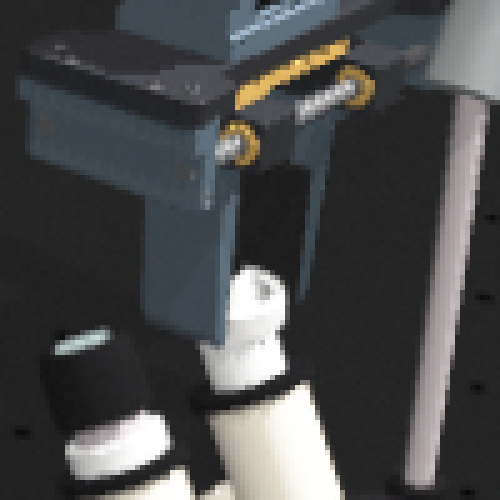

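The ring is around the tube end at crop (260,310), slightly tilted, and the fingers are clear of the shoulder. I release and re-set the fingers for pushing.

```bash
python3 -m crank '[{"dx":-0.003,"dy":-0.001,"dz":0,"yaw":0},{"dx":0,"dy":0,"dz":0,"yaw":0}]';python3 -m crank '[{"dx":0,"dy":0,"dz":0,"yaw":0},{"dx":0,"dy":0,"dz":0,"yaw":0},{"dx":0,"dy":0,"dz":0,"yaw":0},{"dx":-0.004,"dy":-0.0015,"dz":0.012,"yaw":0},{"dx":-0.007,"dy":-0.003,"dz":0.012,"yaw":0},{"dx":-0.007,"dy":-0.002,"dz":0.006,"yaw":0},{"dx":0,"dy":0,"dz":0,"yaw":0}]' 0.7; python3 -m crank '[{"dx":0,"dy":0,"dz":0,"yaw":0},{"dx":0,"dy":0,"dz":0,"yaw":0},{"dx":0,"dy":0,"dz":0,"yaw":0}]' 0.37;  python3 -c "
from h import *
im=grab('scene','s7.png')[120:220,300:400];cv2.imwrite('pics/s7c.png',cv2.resize(im,None,fx=5,fy=5,interpolation=3)[:,:,::-1])"
```

```text
time_s: 9.82
ee_pos: [560.9, 188.8, 131.1]
ee_rot: [180.0, -0.0, -162.6]
force: [-1.3, 0.7, -0.3]
gripper_width: 45.0
gripper_force: 4.0
time_s: 10.7
ee_pos: [546.5, 183.4, 156.2]
ee_rot: [180.0, 0.1, -162.6]
force: [-0.2, 0.0, 0.4]
gripper_width: 63.6
gripper_force: 0.0
time_s: 11.08
ee_pos: [546.7, 183.4, 155.0]
ee_rot: [180.0, -0.0, -162.6]
force: [0.2, 0.2, -0.0]
gripper_width: 36.5
gripper_force: 0.0
```

View pics/s7c.png

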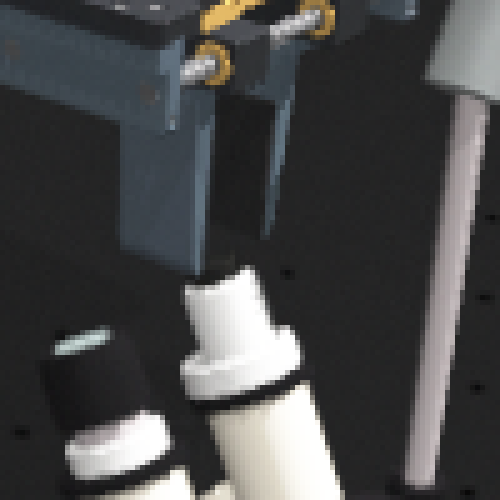

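The ring has slid down onto the shoulder at crop (245,370). I give it a light confirming push.

```bash
python3 -m crank '[{"dx":0.003,"dy":0.001,"dz":-0.012,"yaw":0},{"dx":0.003,"dy":0.001,"dz":-0.012,"yaw":0},{"dx":0.003,"dy":0.001,"dz":-0.012,"yaw":0},{"dx":0.003,"dy":0.001,"dz":-0.009,"yaw":0},{"dx":0,"dy":0,"dz":0,"yaw":0}]'; python3 -m crank '[{"dx":0.001,"dy":0.0003,"dz":-0.003,"yaw":0},{"dx":0.001,"dy":0.0003,"dz":-0.003,"yaw":0},{"dx":0,"dy":0,"dz":0,"yaw":0}]'
```

```text
time_s: 11.75
ee_pos: [556.1, 186.8, 118.7]
ee_rot: [180.0, -0.1, -162.6]
force: [-0.4, 0.8, -0.4]
gripper_width: 34.0
gripper_force: 0.8
time_s: 12.12
ee_pos: [556.8, 187.0, 117.2]
ee_rot: [180.0, -0.0, -162.5]
force: [-7.7, -1.7, 14.1]
gripper_width: 33.9
gripper_force: 9.3
```

```bash
python3 -m crank '[{"dx":-0.004,"dy":-0.0013,"dz":0.016,"yaw":0},{"dx":-0.004,"dy":-0.0013,"dz":0.016,"yaw":0},{"dx":-0.004,"dy":-0.0013,"dz":0.016,"yaw":0},{"dx":0,"dy":0,"dz":0.025,"yaw":0},{"dx":-0.0101,"dy":-0.0581,"dz":0.003,"yaw":0},{"dx":-0.0101,"dy":-0.0581,"dz":0,"yaw":0},{"dx":-0.0101,"dy":-0.0581,"dz":0,"yaw":0},{"dx":-0.0101,"dy":-0.0581,"dz":0,"yaw":0},{"dx":-0.0101,"dy":-0.0581,"dz":0,"yaw":0},{"dx":-0.0101,"dy":-0.0581,"dz":0,"yaw":0}]';python3 -m crank '[{"dx":0,"dy":0,"dz":-0.06,"yaw":0},{"dx":0,"dy":0,"dz":-0.06,"yaw":0},{"dx":0,"dy":0,"dz":0,"yaw":0},{"dx":0,"dy":0,"dz":0,"yaw":0}]' 0.6
```

```text
time_s: 13.38
ee_pos: [499.5, -96.7, 176.0]
ee_rot: [-179.9, 0.0, -162.5]
force: [1.0, -0.4, -0.1]
gripper_width: 33.4
gripper_force: 0.0
time_s: 13.88
ee_pos: [501.3, -95.2, 81.0]
ee_rot: [-179.9, 0.1, -162.5]
force: [0.5, 0.6, 0.5]
gripper_width: 54.6
gripper_force: 0.0
```

```bash
python3 -m crank '[{"dx":-0.003,"dy":0.0004,"dz":-0.03,"yaw":0},{"dx":0,"dy":0,"dz":-0.05,"yaw":0},{"dx":0,"dy":0,"dz":-0.02,"yaw":0},{"dx":0,"dy":0,"dz":-0.012,"yaw":0},{"dx":0,"dy":0,"dz":0,"yaw":0},{"dx":0,"dy":0,"dz":0,"yaw":0}]' 0.6 6;python3 -m crank '[{"dx":0,"dy":0,"dz":0,"yaw":0},{"dx":0,"dy":0,"dz":0,"yaw":0},{"dx":0,"dy":0,"dz":0,"yaw":0},{"dx":0,"dy":0,"dz":0,"yaw":0}]' 0.3 6;python3 -c "
from h import *
im=grab('scene','s8.png')[215:345,90:270];cv2.imwrite('pics/s8c.png',cv2.resize(im,None,fx=4,fy=4,interpolation=3)[:,:,::-1])"
```

```text
time_s: 14.62
ee_pos: [498.6, -94.8, -9.1]
ee_rot: [-179.9, 0.1, -162.5]
force: [0.3, -0.4, -0.4]
gripper_width: 54.5
gripper_force: 0.0
time_s: 15.12
ee_pos: [497.9, -94.7, -9.7]
ee_rot: [-180.0, 0.1, -162.6]
force: [-0.7, -0.1, 6.2]
gripper_width: 42.5
gripper_force: 6.0
```

```bash
python3 -m crank '[{"dx":0,"dy":0,"dz":0.015,"yaw":0},{"dx":0,"dy":0,"dz":0.06,"yaw":0},{"dx":0,"dy":0,"dz":0.07,"yaw":0},{"dx":0,"dy":0,"dz":0.07,"yaw":0},{"dx":0,"dy":0,"dz":0.029,"yaw":0},{"dx":0,"dy":0,"dz":0,"yaw":0}]';python3 -m crank '[{"dx":0.0119,"dy":0.0586,"dz":0,"yaw":0},{"dx":0.0119,"dy":0.0586,"dz":0,"yaw":0},{"dx":0.0119,"dy":0.0586,"dz":0,"yaw":0},{"dx":0.0119,"dy":0.0586,"dz":0,"yaw":0},{"dx":0.0119,"dy":0.0586,"dz":0,"yaw":0},{"dx":0.0119,"dy":0.0586,"dz":0,"yaw":0},{"dx":0,"dy":0,"dz":0,"yaw":0},{"dx":0,"dy":0,"dz":0,"yaw":0}]'
python3 - <<'E'
from h import *
s=telemetry.state();c0=np.array(s['ee_pos']);print(c0)
im=grab('scene','s9.png');g=cv2.cvtColor(im,7)
c=c0.copy();th=np.linspace(0,6.28,60)
q=np.array([proj('scene',c+[21*np.cos(t),21*np.sin(t),z]) for t in th for z in(14.7,44.7)]);print('exp cap box',q.min(0),q.max(0))
for v in range(140,178,2):print(v,g[v,330:362])
E
```

```text
time_s: 15.92
ee_pos: [498.3, -94.7, 186.9]
ee_rot: [-179.9, 0.2, -162.6]
force: [1.1, 0.2, -0.9]
gripper_width: 42.1
gripper_force: 6.0
time_s: 16.92
ee_pos: [553.4, 186.0, 183.2]
ee_rot: [-180.0, -0.2, -162.5]
force: [0.2, -0.4, 0.7]
gripper_width: 42.5
gripper_force: 6.0
[553.42306316 186.01123987 183.20045442]
exp cap box [331.98527316 142.34741579] [355.67679646 166.02791578]
140 [ 65  65  65  66  64  65  64  66  65  65  65  69  74 101 100  85  35  30
  31  28  28  27  30  29  30  31  30  29  34  56 100 105]
142 [ 64  65  65  64  65  66  64  64  66  66  69  70  74 110 102  84  32  29
  29  28  29  28  29  29  29  30  30  30  39  68 108  86]
144 [ 65  65  65  64  65  65  66  65  65  70  69  70  76 111 107  68  30  26
  27  26  28  28  30  29  30  31  29  32  43  77 106  66]
146 [ 65  65  65  64  64  64  66  65  68  70  69  69  79 113 109  55  32  34
  32  33  33  33  46  33  31  31  30  30  47  84 106  49]
148 [ 65  65  65  65  64  66  67  68  68  69  68  69  80 107 109  49  42  43
  46  46  46  47  45  44  45  45  31  34  51  93  88  37]
150 [ 64  66  65  65  64  66  69  69  69 
[... 956 characters left out ...]
37 37 36 36 36 36]
166 [36 36 36 36 37 36 36 36 36 35 34 33 32 32 31 33 34 30 32 36 34 35 36 36
 36 36 37 37 36 36 36 35]
168 [37 36 36 35 35 37 36 36 36 36 35 35 36 37 37 36 36 36 36 37 35 35 36 35
 36 36 36 35 36 35 36 37]
170 [36 36 38 36 36 37 36 36 36 37 36 35 34 33 34 33 39 35 36 36 35 35 36 37
 35 36 37 34 38 36 37 36]
172 [37 37 36 36 36 37 39 36 35 34 31 29 30 30 31 44 44 29 36 38 35 35 35 36
 37 37 36 37 37 37 37 36]
174 [ 36  35  35  35  37  35  36  31  25  27  24  28  29  31  38  40  45  87
 222 252 185  64  36  36  34  37  24  18  26  37  36  37]
176 [ 36  36  37  35  35  37  36  53  46  28  27  27  45 103 199 239 246 255
 255 255 232 161  57  36  37  37  36  35  37  36  38  37]
```

Cap seen level, with its bottom at v 165.5 (expected 166.0) and its left edge at 332.5 (expected 332.0). I lower it over the tip.

```bash
python3 -m crank '[{"dx":0.003,"dy":0.0008,"dz":-0.011,"yaw":0},{"dx":0.003,"dy":0.0008,"dz":-0.011,"yaw":0},{"dx":0,"dy":0,"dz":0,"yaw":0}]' - 4; python3 -m crank '[{"dx":0.001,"dy":0.0003,"dz":-0.006,"yaw":0},{"dx":0.001,"dy":0.0003,"dz":-0.006,"yaw":0},{"dx":0,"dy":0,"dz":-0.006,"yaw":0},{"dx":0,"dy":0,"dz":0,"yaw":0}]'
```

```text
time_s: 17.35
ee_pos: [558.8, 187.2, 166.0]
ee_rot: [180.0, -0.1, -162.6]
force: [-0.5, 0.3, -1.1]
gripper_width: 42.0
gripper_force: 4.0
time_s: 17.85
ee_pos: [560.5, 188.3, 152.3]
ee_rot: [180.0, -0.1, -162.5]
force: [-0.3, 0.3, -0.7]
gripper_width: 42.5
gripper_force: 4.0
```

```bash
python3 -m crank '[{"dx":0.0012,"dy":0.0004,"dz":-0.005,"yaw":0},{"dx":0.0012,"dy":0.0004,"dz":-0.005,"yaw":0},{"dx":0,"dy":0,"dz":0,"yaw":0}]'; python3 -m crank '[{"dx":0.002,"dy":0.0006,"dz":-0.004,"yaw":0},{"dx":0.002,"dy":0.0006,"dz":-0.004,"yaw":0},{"dx":0,"dy":0,"dz":0,"yaw":0}]'
```

```text
time_s: 18.23
ee_pos: [560.8, 188.7, 144.5]
ee_rot: [180.0, -0.2, -162.5]
force: [-7.0, -1.5, 1.5]
gripper_width: 42.5
gripper_force: 4.0
time_s: 18.6
ee_pos: [560.3, 188.9, 138.7]
ee_rot: [180.0, -0.6, -162.3]
force: [-18.2, -5.3, 9.9]
gripper_width: 42.7
gripper_force: 4.0
```

```bash
python3 -m crank '[{"dx":-0.005,"dy":-0.0016,"dz":0,"yaw":0},{"dx":0,"dy":0,"dz":0,"yaw":0}]'; python3 -m crank '[{"dx":0,"dy":0,"dz":0,"yaw":0},{"dx":0,"dy":0,"dz":0,"yaw":0},{"dx":0,"dy":0,"dz":0,"yaw":0}]' 0.65;python3 - <<'E'
from h import *
im=grab('scene','s10.png');g=cv2.cvtColor(im,7)
for v in range(150,206,2):print(v,g[v,326:372])
E
```

```text
time_s: 18.85
ee_pos: [560.8, 189.0, 138.6]
ee_rot: [179.9, -0.1, -162.6]
force: [-4.4, 0.0, 2.6]
gripper_width: 42.7
gripper_force: 4.0
time_s: 19.23
ee_pos: [561.3, 188.6, 138.2]
ee_rot: [-180.0, -0.1, -162.5]
force: [-6.5, -0.5, 2.1]
gripper_width: 59.4
gripper_force: 0.0
150 [ 72  67  68  69  67  67  68  67  67  69  68  66  71  73  80 111 109  60
  57  60  68  36  35  38  51  48  37  37  27  31  30  30  31  30  28  29
  28  28  38  71  71  60  36  37  38  36]
152 [ 74  72  72  73  70  67  72  69  68  71  62  68  70  72  83 108 109  70
  65  63  45  37  36  36  28  28  29  27  29  29  30  29  28  29  28  27
  27  30  52  72  70  48  36  37  36  37]
154 [55 68 70 71 73 72 72 73 69 72 72 72 73 73 87 92 86 67 66 62 39 37 35 29
 30 30 30 29 30 30 30 29 28 30 29 28 28 33 62 73 72 31 37 37 35 38]
156 [ 39  62  66  65  62  62  66  69  70  71  72  72  72  73  90 140  99  69
  75  67  39  36  34  29  29  28  28  30  30  30  27  29  27  29  29  30
  30  31  71  71  61  36  37  37  38  36]
158 [ 45  61  66  64  65  65  66  66  65  65  63  62  70  69  67  65  82  78
 100  70  40  36  30  30  
[... 3804 characters left out ...]
4 193 185
 177 179 173 171 112  64  38  35  33  32  33  35  67 115 229 254 255 247
  75  37  36  36  36  36  35  38  37  36]
200 [ 39  40  40  41  37  34  34  32  33  33  34  30  23  35  27  22  24  27
  27  24  23  26  25  26  64  68 121 148 165 230 241 254 254 255 255 255
 176  48  36  36  37  36  37  37  36  36]
202 [ 57  87 181 138  84  82  47  36  34  35  36  33  30  23  24  34  48  73
 102 110 132 139 159 185 199 216 208 221 245 250 252 253 254 254 255 255
 255 116  40  36  35  36  36  37  36  35]
204 [221 245 251 253 254 255 221  62  32  35  35  36  37  36  32  55 127 150
 162 174 181 192 192 206 212 216 223 237 244 248 251 253 254 254 255 255
 255 248  70  36  37  36  36  36  37  37]
```

The cap is on the tube and leans with it. Its lit top is near v 170 and the ring below stays white on the shoulder. The -x force comes from the gripper body brushing the lamp head, so I back off and turn the gripper 90° high up before pressing.

```bash
python3 -m crank '[{"dx":-0.006,"dy":-0.002,"dz":0.006,"yaw":0},{"dx":-0.01,"dy":-0.003,"dz":0.02,"yaw":0},{"dx":-0.01,"dy":-0.003,"dz":0.02,"yaw":0},{"dx":0,"dy":0,"dz":0.03,"yaw":0},{"dx":0,"dy":0,"dz":0,"yaw":-1},{"dx":0,"dy":0,"dz":0,"yaw":-1},{"dx":0,"dy":0,"dz":0,"yaw":-1},{"dx":0,"dy":0,"dz":0,"yaw":-1},{"dx":0,"dy":0,"dz":0,"yaw":-1},{"dx":0,"dy":0,"dz":0,"yaw":-1}]'; python3 -m crank '[{"dx":0,"dy":0,"dz":0,"yaw":-1},{"dx":0,"dy":0,"dz":0,"yaw":-1},{"dx":0,"dy":0,"dz":0,"yaw":-1},{"dx":0,"dy":0,"dz":0,"yaw":-1},{"dx":0,"dy":0,"dz":0,"yaw":-1},{"dx":0,"dy":0,"dz":0,"yaw":-1},{"dx":0,"dy":0,"dz":0,"yaw":-1},{"dx":0,"dy":0,"dz":0,"yaw":-1},{"dx":0,"dy":0,"dz":0,"yaw":-1},{"dx":0,"dy":0,"dz":0,"yaw":-1}]' 0 ; python3 -m crank '[{"dx":0,"dy":0,"dz":0,"yaw":-1},{"dx":0,"dy":0,"dz":0,"yaw":-1},{"dx":0,"dy":0,"dz":0,"yaw":0}]'
```

```text
time_s: 20.52
ee_pos: [541.5, 182.3, 200.8]
ee_rot: [179.9, 0.1, 167.3]
force: [-0.4, 0.2, 0.3]
gripper_width: 59.2
gripper_force: 0.0
time_s: 21.78
ee_pos: [541.5, 182.3, 200.8]
ee_rot: [179.9, 0.0, 117.3]
force: [0.4, -0.9, -0.4]
gripper_width: 0.6
gripper_force: 0.0
time_s: 22.15
ee_pos: [541.5, 182.4, 200.6]
ee_rot: [179.9, 0.0, 107.5]
force: [0.2, -0.1, -0.3]
gripper_width: 0.3
gripper_force: 0.0
```

Now I lower onto the cap (contact expected near z 153) and press along the axis.

```bash
python3 -m crank '[{"dx":0,"dy":0,"dz":-0.03,"yaw":0},{"dx":0,"dy":0,"dz":-0.02,"yaw":0},{"dx":0,"dy":0,"dz":-0.006,"yaw":0},{"dx":0,"dy":0,"dz":0,"yaw":0}]'; python3 -m crank '[{"dx":0.001,"dy":0.0003,"dz":-0.002,"yaw":0},{"dx":0.001,"dy":0.0003,"dz":-0.002,"yaw":0},{"dx":0.001,"dy":0.0003,"dz":-0.002,"yaw":0},{"dx":0,"dy":0,"dz":0,"yaw":0}]'
```

```text
time_s: 22.65
ee_pos: [540.8, 182.7, 154.9]
ee_rot: [-180.0, -0.0, 107.5]
force: [-2.3, 1.0, 1.2]
gripper_width: 0.5
gripper_force: 0.9
time_s: 23.15
ee_pos: [542.1, 183.9, 151.5]
ee_rot: [-179.9, -0.1, 107.5]
force: [-7.4, 1.7, 9.6]
gripper_width: 0.6
gripper_force: 5.8
```

```bash
python3 -m crank '[{"dx":0.001,"dy":0.0003,"dz":-0.002,"yaw":0},{"dx":0.001,"dy":0.0003,"dz":-0.002,"yaw":0},{"dx":0.001,"dy":0.0003,"dz":-0.002,"yaw":0},{"dx":0,"dy":0,"dz":0,"yaw":0}]'; python3 -m crank '[{"dx":0.001,"dy":0.0003,"dz":-0.002,"yaw":0},{"dx":0.001,"dy":0.0003,"dz":-0.002,"yaw":0},{"dx":0,"dy":0,"dz":0,"yaw":0}]'
```

```text
time_s: 23.65
ee_pos: [542.7, 185.0, 146.8]
ee_rot: [-179.7, -0.2, 107.4]
force: [-12.5, 1.6, 12.8]
gripper_width: 0.4
gripper_force: 7.9
time_s: 24.02
ee_pos: [541.7, 185.0, 143.3]
ee_rot: [-179.4, -0.3, 107.4]
force: [-15.5, 1.3, 15.9]
gripper_width: 0.6
gripper_force: 10.1
```

```bash
python3 -m crank '[{"dx":0,"dy":0,"dz":-0.002,"yaw":0},{"dx":0,"dy":0,"dz":-0.002,"yaw":0},{"dx":0,"dy":0,"dz":0,"yaw":0}]'; python3 -m crank '[{"dx":-0.004,"dy":-0.003,"dz":0.01,"yaw":0},{"dx":0,"dy":0,"dz":0.03,"yaw":0},{"dx":0,"dy":0,"dz":0.03,"yaw":0},{"dx":0,"dy":0,"dz":0,"yaw":0}]'; python3 - <<'E'
from h import *
im=grab('scene','s11.png');g=cv2.cvtColor(im,7)
R=np.array([.955,.296,0]);A=np.array([-.433,-.134,.891]);S=np.array([574.8,192.2,133.]);Y=np.array([-.296,.955,0]);X=np.cross(Y,A)
for nm,s0,s1 in(('home',15,45),('proud8',23,53)):
    for s in(s0,s1):
        q=np.array([proj('scene',S+s*A+21*(np.cos(t)*X+np.sin(t)*Y)) for t in np.linspace(0,6.28,60)]);print(nm,s,q.min(0).round(1),q.max(0).round(1))
for v in range(160,200,1):print(v,g[v,328:364])
E
```

```text
time_s: 24.4
ee_pos: [541.6, 185.1, 142.1]
ee_rot: [-179.5, -0.3, 107.5]
force: [-20.3, 1.9, 25.5]
gripper_width: 0.2
gripper_force: 15.5
time_s: 24.9
ee_pos: [546.4, 182.1, 196.3]
ee_rot: [179.7, 0.0, 107.4]
force: [1.1, 0.4, -1.0]
gripper_width: 0.4
gripper_force: 0.0
home 15 [336.9 184.3] [357.9 192. ]
home 45 [332.2 169.7] [353.3 177.3]
proud8 23 [335.7 180.4] [356.7 188.1]
proud8 53 [331.  165.8] [352.  173.4]
160 [36 35 37 34 37 37 36 36 36 35 36 36 37 35 37 37 37 35 35 37 35 37 36 37
 37 36 37 35 35 37 35 36 36 35 37 37]
161 [35 36 36 35 36 36 35 34 37 36 36 36 36 36 36 36 35 36 35 36 38 35 36 36
 35 36 36 37 37 35 35 36 34 36 35 35]
162 [36 36 39 35 37 36 36 37 37 36 35 35 36 36 37 36 36 35 35 36 37 36 36 36
 35 35 35 36 36 36 37 35 37 36 36 34]
163 [36 37 35 36 36 36 36 35 37 37 36 37 36 36 38 35 36 37 37 36 36 35 36 35
 37 37 35 36 35 35 37 36 36 37 37 35]
164 [36 36 37 37 36 36 36 35 36 35 36 35 36 35 36 35 36 35 35 36 36 34 35 37
 38 34 37 37 36 35 36 37 36 37 34 36]
165 [37 34 37 36 38 35 37 36 37 35 36 37 36 36 38 37 37 36 36 37 36 36 35 37
 36 37 35 37 35 36 35 35 36 3
[... 3758 characters left out ...]
80 189 195 197 201 207
 217 228 234 241 245 249 251 247 245 225 141  50  40  37  39  40  37  35]
196 [ 42  38  36  36  35  36  36  37  65 126 151 165 178 187 193 200 203 205
 211 226 232 239 243 233 234 176 129  54  38  36  37  37 117 118  43  35]
197 [ 40  40  38  36  36  36  36  36  45 120 145 160 173 185 192 199 204 207
 214 218 206 208 210 123  46  37  34  34  35  37  68 209 238 194  54  35]
198 [ 40  42  37  36  35  35  35  37  36 100 139 155 170 184 191 183 177 179
 172 168 112  65  36  34  31  32  34  33  66 115 228 254 254 247  74  36]
199 [ 40  40  37  35  35  35  37  37  36  56 103 123 132 141 149 123  86  83
  42  29  28  25  28  29  31  67  70 118 160 235 254 255 255 255 119  38]
```

The cap top now spans v 170–178, against 169.7–177.3 expected at home and 165.8 when proud. It is home. Next the eyepiece.

```bash
python3 -m crank '[{"dx":0.0134,"dy":-0.0507,"dz":0,"yaw":0},{"dx":0.0134,"dy":-0.0507,"dz":0,"yaw":0},{"dx":0,"dy":0,"dz":-0.025,"yaw":0},{"dx":0,"dy":0,"dz":-0.025,"yaw":0},{"dx":0,"dy":0,"dz":0,"yaw":0}]'; python3 -m crank '[{"dx":0.0012,"dy":0.0004,"dz":-0.0025,"yaw":0},{"dx":0.0012,"dy":0.0004,"dz":-0.0025,"yaw":0},{"dx":0.0012,"dy":0.0004,"dz":-0.0025,"yaw":0},{"dx":0,"dy":0,"dz":0,"yaw":0}]'
```

```text
time_s: 25.58
ee_pos: [564.2, 100.2, 151.6]
ee_rot: [-179.7, -0.0, 107.4]
force: [0.5, -0.2, 1.1]
gripper_width: 0.6
gripper_force: 0.0
time_s: 26.08
ee_pos: [568.9, 101.9, 148.6]
ee_rot: [180.0, 0.0, 107.5]
force: [0.7, 1.4, -0.2]
gripper_width: 0.6
gripper_force: 0.0
```

```bash
python3 -m crank '[{"dx":0.0012,"dy":0.0004,"dz":-0.0025,"yaw":0},{"dx":0.0012,"dy":0.0004,"dz":-0.0025,"yaw":0},{"dx":0.0012,"dy":0.0004,"dz":-0.0025,"yaw":0},{"dx":0,"dy":0,"dz":0,"yaw":0}]'; python3 -m crank '[{"dx":0.0012,"dy":0.0004,"dz":-0.0025,"yaw":0},{"dx":0.0012,"dy":0.0004,"dz":-0.0025,"yaw":0},{"dx":0,"dy":0,"dz":0,"yaw":0}]'
```

```text
time_s: 26.58
ee_pos: [571.5, 102.6, 142.9]
ee_rot: [-180.0, 0.0, 107.4]
force: [-1.5, -1.2, 3.6]
gripper_width: 0.7
gripper_force: 2.1
time_s: 26.95
ee_pos: [573.4, 103.3, 138.9]
ee_rot: [-180.0, 0.0, 107.4]
force: [-1.8, -0.7, 4.9]
gripper_width: 0.8
gripper_force: 2.5
```

```bash
python3 -m crank '[{"dx":0.0006,"dy":0.0002,"dz":-0.0025,"yaw":0},{"dx":0.0006,"dy":0.0002,"dz":-0.0025,"yaw":0},{"dx":0,"dy":0,"dz":0,"yaw":0}]'; python3 -m crank '[{"dx":0.0006,"dy":0.0002,"dz":-0.0025,"yaw":0},{"dx":0.0006,"dy":0.0002,"dz":-0.0025,"yaw":0},{"dx":0,"dy":0,"dz":0,"yaw":0}]'
```

```text
time_s: 27.32
ee_pos: [574.4, 103.6, 136.7]
ee_rot: [179.9, 0.0, 107.4]
force: [-5.1, -1.6, 12.7]
gripper_width: 0.6
gripper_force: 7.0
time_s: 27.7
ee_pos: [574.6, 103.7, 136.2]
ee_rot: [179.9, 0.0, 107.5]
force: [-12.9, -2.4, 31.3]
gripper_width: 0.6
gripper_force: 16.9
```

The eyepiece hits a hard stop at 31 N after about 9 mm of travel. Now the plug.

```bash
python3 -m crank '[{"dx":0,"dy":0,"dz":0.03,"yaw":0},{"dx":0,"dy":0,"dz":0.02,"yaw":0},{"dx":0.038,"dy":0.031,"dz":0,"yaw":0},{"dx":0.038,"dy":0.031,"dz":0,"yaw":0},{"dx":0.038,"dy":0.031,"dz":0,"yaw":0},{"dx":0,"dy":0,"dz":0,"yaw":0},{"dx":0,"dy":0,"dz":-0.05,"yaw":0},{"dx":0,"dy":0,"dz":-0.03,"yaw":0},{"dx":0,"dy":0,"dz":0,"yaw":0}]'
```

```text
time_s: 28.82
ee_pos: [664.5, 177.3, 104.0]
ee_rot: [-179.7, -0.0, 107.4]
force: [-1.1, -0.4, 0.3]
gripper_width: 0.6
gripper_force: 0.0
```

```bash
python3 -m crank '[{"dx":0,"dy":0.001,"dz":-0.005,"yaw":0},{"dx":0,"dy":0,"dz":-0.005,"yaw":0},{"dx":0,"dy":0,"dz":-0.005,"yaw":0},{"dx":0,"dy":0,"dz":0,"yaw":0}]'; python3 -m crank '[{"dx":0,"dy":0,"dz":-0.003,"yaw":0},{"dx":0,"dy":0,"dz":-0.003,"yaw":0},{"dx":0,"dy":0,"dz":0,"yaw":0}]'; python3 -m crank '[{"dx":0,"dy":0,"dz":-0.002,"yaw":0},{"dx":0,"dy":0,"dz":-0.002,"yaw":0},{"dx":0,"dy":0,"dz":0,"yaw":0}]'
```

```text
time_s: 29.32
ee_pos: [666.7, 179.2, 94.6]
ee_rot: [180.0, 0.0, 107.4]
force: [-0.0, -0.2, -0.2]
gripper_width: 0.4
gripper_force: 0.0
time_s: 29.7
ee_pos: [666.9, 179.2, 91.0]
ee_rot: [179.9, 0.0, 107.4]
force: [-2.2, -0.2, 4.8]
gripper_width: 0.0
gripper_force: 2.4
time_s: 30.08
ee_pos: [666.9, 179.2, 88.0]
ee_rot: [179.9, 0.0, 107.4]
force: [-1.5, -0.4, 6.4]
gripper_width: 0.3
gripper_force: 2.8
```

```bash
python3 -m crank '[{"dx":0,"dy":0,"dz":-0.003,"yaw":0},{"dx":0,"dy":0,"dz":-0.002,"yaw":0},{"dx":0,"dy":0,"dz":0,"yaw":0}]'; python3 -m crank '[{"dx":0,"dy":0,"dz":-0.003,"yaw":0},{"dx":0,"dy":0,"dz":-0.002,"yaw":0},{"dx":0,"dy":0,"dz":0,"yaw":0}]'
```

```text
time_s: 30.45
ee_pos: [666.9, 179.2, 85.5]
ee_rot: [179.9, 0.0, 107.4]
force: [-3.3, -0.5, 11.4]
gripper_width: 0.5
gripper_force: 5.8
time_s: 30.82
ee_pos: [667.1, 179.3, 85.4]
ee_rot: [179.7, 0.0, 107.4]
force: [-8.8, -2.3, 27.3]
gripper_width: 0.7
gripper_force: 13.3
```

```bash
python3 -m crank '[{"dx":0,"dy":0,"dz":0.04,"yaw":0},{"dx":0,"dy":0,"dz":0.06,"yaw":0},{"dx":0,"dy":0,"dz":0.06,"yaw":0},{"dx":0,"dy":-0.06,"dz":0.04,"yaw":0},{"dx":0,"dy":-0.06,"dz":0,"yaw":0},{"dx":0,"dy":-0.06,"dz":0,"yaw":0},{"dx":0,"dy":-0.06,"dz":0,"yaw":0},{"dx":0,"dy":0,"dz":0,"yaw":0},{"dx":0,"dy":0,"dz":0,"yaw":0}]'; python3 - <<'E'
from h import *
g=cv2.cvtColor(grab('scene','s12.png'),7);g0=cv2.cvtColor(cv2.imread('pics/scene0.png'),6)
R=np.array([.955,.296,0]);A=np.array([-.433,-.134,.891]);Y=np.array([-.296,.955,0]);X=np.cross(Y,A)
S=np.array([574.8,192.2,133.])-85*Y
for s in(38,44,48):
    q=np.array([proj('scene',S+s*A+16.5*(np.cos(t)*X+np.sin(t)*Y)) for t in np.linspace(0,6.28,60)]);print('eyep',s,q.min(0).round(1),q.max(0).round(1))
for u in(313,317,322):print(u,'before',g0[178:216,u],'\n after',g[178:216,u])
print('cap col');print(g[164:200,340]);print(cv2.imread('pics/s11.png',0)[164:200,340])
E
```

```text
time_s: 31.95
ee_pos: [666.7, -12.3, 238.5]
ee_rot: [180.0, -0.0, 107.4]
force: [-0.1, 0.1, -0.2]
gripper_width: 0.4
gripper_force: 0.0
eyep 38 [307.9 188.8] [325.3 195.4]
eyep 44 [306.8 185.7] [324.2 192.2]
eyep 48 [306.1 183.6] [323.6 190.2]
313 before [ 36  37  37  36  37  36  37  35  29  69 163 202 140  30  24  24  23  23
  21  24  23  23  22  23  22  22  22  21  25  34  71 145 170 117  63  42
  28  26] 
 after [ 36  37  37  35  36  37  37  36  29  27  36  37  36  37  80 157 154  44
  22  24  23  24  24  22  22  20  21  21  21  19  20  23  90 114  64  44
  28  25]
317 before [ 35  36  36  36  37  35  38  36 104 187 191 114  36  34  33  32  32  31
  29  29  29  28  28  29  26  26  24  49 103 140 144 177 202 190 188 185
 185 146] 
 after [ 37  38  37  38  38  37  37  37  36  38  37  36  76 167 217 179  65  33
  32  31  31  30  29  29  28  25  25  25  24  23  22  22 116 177 177 176
 174 138]
322 before [ 36  37  36  34  37  35  38  43  61  63  42  43  40  40  38  37  37  34
  36  35  34  35  34  34  33  34  77 134 167 186 236 247 230 231 230 229
 188  54] 
 after [ 37  36  37  36  36  38  38  36  37  37  37  66 143 154  61  40  39  39
  38  36  36  35  34  33  35  33  33  32  30  33  96 195 233 233 231 229
 186  51]
cap col
[ 37  36  37  35  36  36  37  37  36  30  31  39  33  27  25  25  24  24
  24  23  23  21  22  24  22  24  22  54 134 202 210 183 181 176 174 134]
[ 36  36  35  35  36  37  36  37  35  29  29  37  33  25  24  23  23  22
  23  24  23  24  24  22  22  21  22  51 130 198 206 179 177 172 169 131]
```

The eyepiece dropped about 4.5 px (roughly 9 mm) onto its collar. The cap has not moved since it was pressed, the plug is seated, and the arm is clear.

```bash
python3 -c "
from h import *
print(ticket.job_done())"
```

```text
the job is handed in; nothing more can be done
None
```

I handed the job in at about 32 s: the ring is on the shoulder, the cap is pressed home, the eyepiece and plug are pressed to their stops, and the gripper is clear of everything; the gripper body brushed the lamp head once or twice (up to about 20 N, limit 40 N), and the hand-in gave no verdict.

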